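# Mix the scent beads

### The arm

A 6-joint arm with a two-finger parallel gripper is mounted at the origin on a cart in front of the work surface, level with it; the furniture and walls round the work are solid. World frame = base frame: x ahead of the robot, y to its left, z up, the work surface at z = 0. Lengths are in m, angles in rad, forces in N, time in s.
With the tool pointing down it reaches from about 0.35 to 0.85 m from the base axis. Payload 8.1 kg.
Tool frame: the origin (TCP) lies at the very end of the fingers, on their centre line; the grasp point (between the pads) lies 19 mm behind it; x points along the fingers, y is the direction in which the jaws open and shut, and the axes are right-handed (so a half turn about x gives the same grasp; the last joint's range is limited). The gripper opens to 93 mm and grips with 3 to 60 N. Pads are 15 mm wide; open, the fingers measure 128 mm over their backs; the gripper's body (75 mm by 188 mm) begins 65 mm behind the grasp point.
Start: joints at [1.255, 0.13, 1.488, -0, 1.523, -0.085], TCP at [0.137, 0.584, 0.219] pointing down, gripper open.
Joint ranges: [-2.96, 2.96], [-0.89, 2.26], [0.02, 2.5], [-1.34, 4.48], [0, 2.73], [-2.66, 2.66]. Speed limits (rad/s): [2.39, 2.39, 2.79, 3.14, 3.14, 3.14].

### API

Orientations are given as a rotation vector (axis times angle).
In Python, from plant import * gives the robot as it stands. The module is installed in compiled form; this text tells all that it offers.
- The arm moves only by the tool apply_moves, never from a script. Its argument "series" is a list of rows, each an object with "jaw": the gripper's target within -1 to 1 (shut at 1, half-way at 0, fully open at -1); "linear": the shift along the tool's x, y, z normalised to -1 to 1, where 1 is 0.6 m, a list of three; "roll": the turn about the tool's x normalised to -1 to 1, where 1 is 30 degrees. A call has 1 to 20 rows; each row is the pose to reach, as a shift and turn from the pose measured when the call began, along the tool's axes at that moment; what a row does not reach only later rows make up. A row lasts 1/8 s, in which the tool goes at most 62.5 mm and 10.7 degrees, less where a joint would pass 70% of its speed; a pose out of reach is approached as far as the arm can. A call with a number of a shift or a turn outside -1 to 1 is refused whole. A call with a gripper value outside its range is refused whole. The fingers move at their own pace and stop on an object; "force" is the grip in N (left out, the last holds). Time passes only in rows, so rows that repeat a pose let the fingers close. It gives the time, the measured TCP pose, the force and the opening at its end, in the units of the state.
- read_state(): the state, without advancing time (a new reading comes with each control period).
- read_camera(name): name is "side" or "top" or "wrist"; returns a dict with "pixels" (400x640x3 uint8, blue, green, red), "intrinsics" (3x3 intrinsics, pixels), "D" ([k1, k2, p1, p2, k3] as OpenCV has them; the pictures are not rectified), "rvec" (rotation vector, rad) and "tvec" (3), from world to camera coordinates, as OpenCV has them; the wrist camera has in their place "tool_from_camera" (4x4, takes a point from camera to tool coordinates, whose origin is the TCP and whose axes are the tool frame's). Camera axes: x right, y down, z forward; pixel columns grow to the right and rows downward; lengths in m; the calibration is good to about 2 mm. A picture is of the moment at which its call begins: read the wrist's pose just before it. There is no depth.
- close_job(): hands the job in, once; it reports no verdict.
The state is a dict: "t": time; "q": joint angles; "dq": joint speeds; "joint_torque": joint torques, N m; "tool_pos": TCP position; "orientation": TCP orientation; "force": force on the tool from outside, world axes, zero at the start; "wrist_torque": the same for the moment, N m; "opening": finger opening in m.
Only numpy, scipy, OpenCV 4.12 (cv2) and the standard library are available. Lean on these libraries where they do the work, as an engineer would, in place of code of your own. Each camera call takes 0.05 s, during which the arm holds its last target. There are 200 camera calls.

### The job

Take the stirrer off its deep hook (lift it past the upturned tips before drawing it out) and stir the wooden scent beads with its foot down among them, at least three full turns round the bowl, until the dark beads are no longer in one bunch: at least one dark bead must lie clear of both other dark ones by a gap of a bead's width or more. Then hang the stirrer back on the hook by its loop and let go. Keep all beads in the bowl, touch them only with the stirrer, leave the bowl where it stands and do not disturb the other things.

Things in the scene. Friction and masses are not known exactly. Their poses are not given: they have to be found in the camera images.
- stirrer: Stirrer, 0.1 kg, 200 mm tall, upright. Top to bottom: dark wood grip 24 mm wide (y), 20 mm deep (x), 44 mm tall; thin neck; wire loop in the y-z plane, wire 8 mm thick, clear opening 40 mm wide, 48 mm tall; steel rod; round dark wood foot 18 mm across, 34 mm tall. Origin at the centre of the loop's top bar; z up to the grip, x square to the loop. Starts with x along the hook's x.
- stirrer_grip (a point): Centre of the stirrer's grip, 48 mm above the loop's top bar; axes as the stirrer. Pinch its 24 mm width along y from straight above; nothing stands above it.
- stirrer_bar (a point): Centre of the loop's straight, level top bar (8 mm thick, 48 mm long, along y) by which the stirrer hangs; 48 mm below stirrer_grip.
- stirrer_tip (a point): Bottom end of the foot, 178 mm below stirrer_grip, 130 mm below stirrer_bar.
- hook_stand: Fixed stand: round dark base 92 mm across, 12 mm high, thin post, and at its top a double hook: two steel prongs, 8 mm thick, 22 mm apart, that run level from the post to the stand's -x, then turn up. x points from the hook's open end to the post, y across the prongs, z up. Origin on the counter 160 mm below hook_seat; the post stands 36 mm behind it (+x).
- hook_seat (a point): Where the loop bar's centre lies when hung; axes as the stand. The prongs' upper side is 4 mm below, their tips stand 16 mm in front (-x) and end 20 mm above it (nothing on the stand is higher). The bar can rest up to 7 mm nearer the tips. To come off it must rise 26 mm or more (34 is good; above 40 the loop's bottom may hit the prongs), then go 45 mm or more along -x; the reverse hangs it up.
- bowl_centre (a point): Centre of the bowl's flat inner floor, 6 mm above the counter, z up. The floor's radius is about 68 mm, the inside widens to 77 mm at the rim. Small circles push the beads out to the wall, where they stay bunched; moving the foot out between them and then along the wall (its axis about 53 mm from the centre) parts them.
- bowl: White round marble bowl, loose, 1.8 kg, 164 mm across the rim, 48 mm tall, 5 mm walls; origin under its centre on the counter; its yaw is arbitrary.
- dark_bead_1: Loose dark brown wooden bead, round, 24 mm across, with a small black hole, 14 g; origin at its centre. The three dark beads start side by side in one bunch at one side of the bowl floor.
- dark_bead_2: Loose dark brown wooden bead, round, 24 mm across, with a small black hole, 14 g; origin at its centre. The three dark beads start side by side in one bunch at one side of the bowl floor.
- dark_bead_3: Loose dark brown wooden bead, round, 24 mm across, with a small black hole, 14 g; origin at its centre. The three dark beads start side by side in one bunch at one side of the bowl floor.
- pale_bead_1: Loose pale wooden bead of the same size and weight, origin at its centre (five of these lie over the rest of the bowl floor).
- pale_bead_2: Loose pale wooden bead of the same size and weight, origin at its centre (five of these lie over the rest of the bowl floor).
- pale_bead_3: Loose pale wooden bead of the same size and weight, origin at its centre (five of these lie over the rest of the bowl floor).
- pale_bead_4: Loose pale wooden bead of the same size and weight, origin at its centre (five of these lie over the rest of the bowl floor).
- pale_bead_5: Loose pale wooden bead of the same size and weight, origin at its centre (five of these lie over the rest of the bowl floor).
- dropper_bottle: Bystander: small brown bottle with a black dropper cap, 33 mm across, 102 mm tall, origin at its underside. Stay clear of it.
- coasters: Bystander: stack of round cork coasters, 70 mm across, 19 mm tall, origin at its underside. Stay clear of it.
- tape_roll: Bystander: roll of tan tape lying flat, 96 mm across, 25 mm tall, origin at its underside. Stay clear of it.
- drink_dispenser: Fixed: big glass drink dispenser with a grey lid on a wire stand, about 230 mm across and 430 mm tall, to the left of the work, with a tap towards the front; origin at its underside. Keep the arm clear: swing round in front of it (drawn in, within 0.45 m of the robot's base axis), not through it.
Not all that is in view belongs to the job. What is meant by the stirrer is not green, and is the smaller of those in its own colour.

How it is judged:
On the way, in this order (a step that is already met when the one before it is completed fails the run):
1. the stirrer is off the hook and away from it (horizontal distance between stirrer_bar and hook_seat above 0.04 m and contact force between stirrer and hook_stand below 0.05 N), for 0.02 s.
2. the foot is down among the beads on one side of the bowl (z of stirrer_tip in the frame of bowl_centre below 0.02 m and horizontal distance between stirrer_tip and bowl_centre below 0.075 m and x of stirrer_tip in the frame of bowl_centre above 0.012 m), for 0.02 s.
3. the foot, still down, has come round to the opposite side (z of stirrer_tip in the frame of bowl_centre below 0.02 m and horizontal distance between stirrer_tip and bowl_centre below 0.075 m and x of stirrer_tip in the frame of bowl_centre below -0.012 m), for 0.02 s.
4. the foot, still down, passes a side in between (a quarter turn off) (z of stirrer_tip in the frame of bowl_centre below 0.02 m and horizontal distance between stirrer_tip and bowl_centre below 0.075 m and y of stirrer_tip in the frame of bowl_centre above 0.012 m and x of stirrer_tip in the frame of bowl_centre between -0.01 and 0.01 m), for 0.02 s.
5. the foot, still down, passes the side opposite to that (three turns in either direction always meet these four) (z of stirrer_tip in the frame of bowl_centre below 0.02 m and horizontal distance between stirrer_tip and bowl_centre below 0.075 m and y of stirrer_tip in the frame of bowl_centre below -0.012 m), for 0.02 s.
At the end, for the whole second after the job is handed in: One dark bead's centre is over 44 mm from both other dark ones'; all eight beads are in the bowl; the stirrer hangs on the hook, its loop bar within 15 mm of the seat, borne by the hook, upright within 0.25 rad, still; the bowl is within 60 mm of where it stood (((distance between dark_bead_1 and dark_bead_2 above 0.044 m and distance between dark_bead_1 and dark_bead_3 above 0.044 m) or (distance between dark_bead_2 and dark_bead_1 above 0.044 m and distance between dark_bead_2 and dark_bead_3 above 0.044 m) or (distance between dark_bead_3 and dark_bead_1 above 0.044 m and distance between dark_bead_3 and dark_bead_2 above 0.044 m)) and horizontal distance between each of dark_bead_1, dark_bead_2, dark_bead_3, pale_bead_1, pale_bead_2, pale_bead_3, pale_bead_4, pale_bead_5 and bowl_centre below 0.077 m and z of each of dark_bead_1, dark_bead_2, dark_bead_3, pale_bead_1, pale_bead_2, pale_bead_3, pale_bead_4, pale_bead_5 in the frame of bowl_centre below 0.045 m and distance between stirrer_bar and hook_seat below 0.015 m and contact force between stirrer and hook_stand above 0.3 N and angle between stirrer's own z axis and vertical below 0.25 rad and linear speed of stirrer below 0.05 m/s and distance of bowl from where it was at the start of the episode below 0.06 m); the robot touches nothing.
It fails at once if the bowl is pushed more than 60 mm or tipped by more than 0.35 rad (distance of bowl from where it was at the start of the episode above 0.06 m or angle between bowl's own z axis and vertical above 0.35 rad).
It fails at once if a bead is touched by the fingers (contact force between the fingers and dark_bead_1 above 0.5 N or contact force between the fingers and dark_bead_2 above 0.5 N or contact force between the fingers and dark_bead_3 above 0.5 N or contact force between the fingers and pale_bead_1 above 0.5 N or contact force between the fingers and pale_bead_2 above 0.5 N or contact force between the fingers and pale_bead_3 above 0.5 N or contact force between the fingers and pale_bead_4 above 0.5 N or contact force between the fingers and pale_bead_5 above 0.5 N).
It fails at once if the dropper bottle, the coasters or the tape roll is moved by more than 30 mm (distance of any of dropper_bottle, coasters, tape_roll from where it was at the start of the episode above 0.03 m).
It also fails if it takes over 72 s, if anything falls off the work surface, if the arm or the gripper's body presses on something with over 40 N, if the wrist force passes 120 N, or if a joint passes its speed limit or range.

## Working session

There is one attempt and no reset: what is moved stays moved. The work goes in short steps, Python scripts to look and compute and a tool call to move; the robot and the scene stay as the last step left them, time stands still between calls to the robot, and variables do not carry over. Pictures are saved under pics/ and viewed, about 8 in all and at most 12, crops included, and the job is handed in when it is done.

Besides the shell and the picture viewer there is one more tool, called as name(argument=value, ...), one argument or row to a line, values as JSON. apply_moves: Moves the arm, as the interface text tells. Its arguments: {"type":"object","properties":{"series":{"type":"array"},"force":{"type":"number"}},"required":["series"]}

```bash
mkdir -p pics; cat > h.py <<'E'
from plant import *
import numpy as np, cv2
def shot(n,f):
    s=read_state(); c=read_camera(n); cv2.imwrite('pics/'+f+'.png',c['pixels'])
    np.savez('pics/'+f+'.npz',pos=np.array(s['tool_pos']),ori=np.array(s['orientation']),**{k:np.array(v) for k,v in c.items()})
    return c
def cam(f):
    d=np.load('pics/'+f+'.npz')
    if 'rvec' in d: R=cv2.Rodrigues(d['rvec'])[0]; return d,R,d['tvec'].ravel()
    T=np.eye(4); T[:3,:3]=cv2.Rodrigues(d['ori'])[0]; T[:3,3]=d['pos']
    M=np.linalg.inv(T@d['tool_from_camera']); return d,M[:3,:3],M[:3,3]
def ray(f,px):
    d,R,t=cam(f); u=cv2.undistortPoints(np.array([[px]],float),d['intrinsics'],d['D'])[0,0]
    return -R.T@t, R.T@np.array([u[0],u[1],1])
def atz(f,px,z):
    o,v=ray(f,px); return (o+v*(z-o[2])/v[2]).round(4)
def tri(f1,p1,f2,p2):
    A=[];b=[];L=[]
    for f,p in((f1,p1),(f2,p2)):
        o,v=ray(f,p); v=v/np.linalg.norm(v); P=np.eye(3)-np.outer(v,v); A.append(P); b.append(P@o)
    x=np.linalg.solve(A[0]+A[1],b[0]+b[1]); return x.round(4),[round(float(np.linalg.norm(A[i]@x-b[i])),4) for i in(0,1)]
def proj(f,X):
    d,R,t=cam(f); return cv2.projectPoints(np.array(X,float).reshape(-1,1,3),cv2.Rodrigues(R)[0],t,d['intrinsics'],d['D'])[0][:,0].round(1)
E
python3 - <<'E'
from h import *
a=shot('top','t0');b=shot('side','s0')
cv2.imwrite('pics/both0.png',np.vstack([a['pixels'],b['pixels']])[:, :])
s=read_state();print(s['t'],s['tool_pos'],cv2.Rodrigues(np.array(s['orientation']))[0].round(3),s['opening'])
for f in('t0','s0'):
    d,R,t=cam(f);print(f,(-R.T@t).round(3),R[2].round(3),d['intrinsics'][0,0])
E
```

```text
0.1 [0.13708683 0.58359024 0.21767655] [[-0.001  0.229  0.973]
 [-0.002  0.973 -0.229]
 [-1.    -0.002 -0.   ]] 0.09270289890826611
t0 [ 0.217 -0.095  1.331] [ 0.221  0.01  -0.975] 414.7860896903256
s0 [0.36  0.729 0.618] [ 0.128 -0.858 -0.497] 403.58097700067174
```

View pics/t0.png

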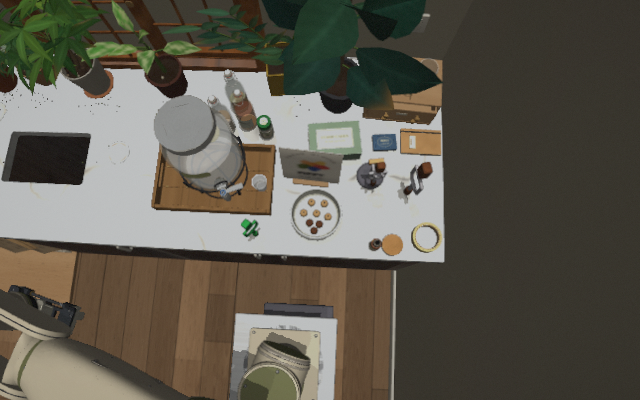

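View pics/s0.png

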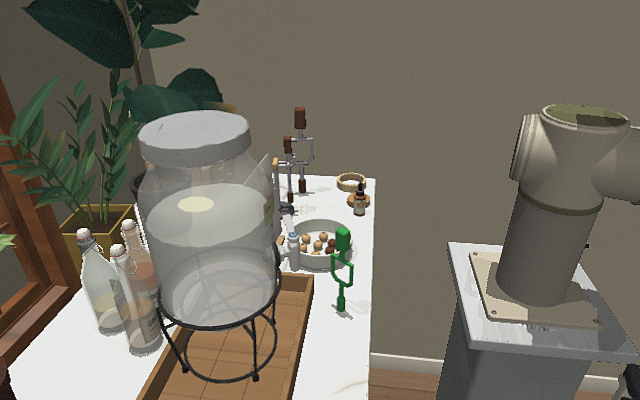

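Top view: bowl at about (316,215) with the dark beads at (314,226). The dispenser is at (200,150), the bottle at (375,244), the coasters at (392,244) and the tape at (426,237). Stirrer candidates are the green one (250,228), a brown-gripped one at (378,168) by the round stand, and a bigger brown-gripped one at (418,175). The side view shows two brown grips at (288,145) and (300,118), and the green one at (342,240). I'll check the choice in one close crop.

```bash
python3 - <<'E'
import cv2,numpy as np
a=cv2.imread('pics/t0.png')[145:205,340:440];b=cv2.imread('pics/s0.png')[95:225,265:375]
a=cv2.resize(a,None,fx=5,fy=5,interpolation=2);b=cv2.resize(b,None,fx=4.5,fy=4.5,interpolation=2)[:585]
c=cv2.imread('pics/t0.png')[185:245,285:345];c=cv2.resize(c,(285,285),interpolation=2)
o=np.zeros((590,800,3),np.uint8)
a=cv2.resize(a,(500,300));o[:300,:500]=a
o[303:588,:285]=c
b=cv2.resize(b,(295,349));o[:349,505:800]=b
cv2.imwrite('pics/c1.png',o)
E
```

```text
(no output)
```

View pics/c1.png

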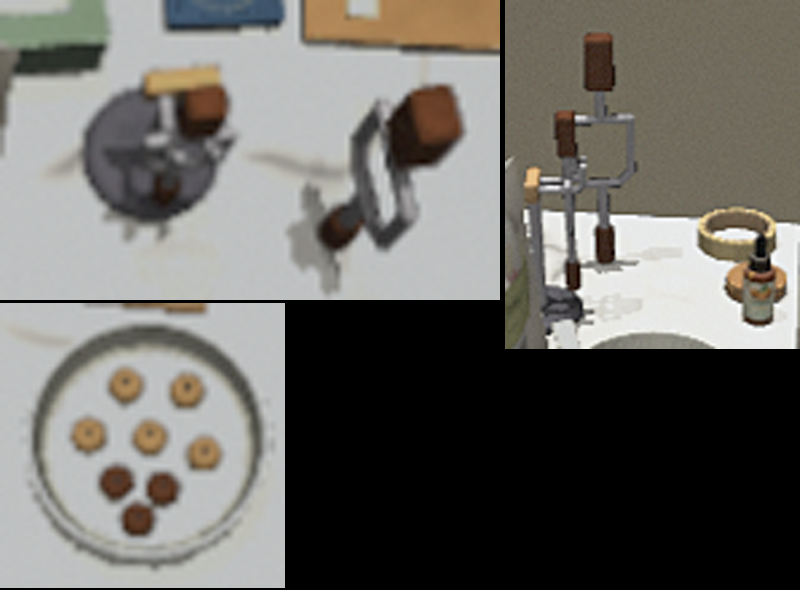

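The smaller brown stirrer hangs on the hook stand (grip top at (381,166), base at (370,176)). The big brown one stands alone at (418,175) and the green one at (250,228), so I choose the one on the hook. In the bowl the three dark beads sit at the near side.

```bash
python3 - <<'E'
from h import *
f='t0'
T=lambda x,y:(340+x/5,145+y/5)
S=lambda x,y:(265+(x-505)/2.682,95+y/2.682)
print('grip top',atz(f,T(210,95),.23),tri('t0',T(207,110),'s0',S(565,133)))
print('base',atz(f,T(150,155),.006),'woodtop',atz(f,T(183,82),.165),tri('t0',T(183,80),'s0',S(533,182)))
print('foot',tri('t0',T(165,190),'s0',S(572,275)))
print('big grip',tri('t0',T(428,120),'s0',S(599,62)))
# bowl rim ellipse
B=lambda x,y:(285+x/4.75,185+y/4.75)
for p in((33,440),(265,440),(150,325),(150,565)):print('rim',atz(f,B(*p),.048))
for n,p in dict(p1=(125,385),p2=(187,390),p3=(88,435),p4=(149,437),p5=(204,453),d1=(117,482),d2=(162,488),d3=(137,519)).items():print(n,atz(f,B(*p),.018))
print('bottle',atz(f,(375,240),.1),'coast',atz(f,(392,244),.019),'tape',atz(f,(426,237),.025))
print('green',atz(f,(250,222),.15),'card',atz(f,(310,183),.0),atz(f,(310,150),.1))
E
```

```text
grip top [ 0.5833 -0.2563  0.23  ] (array([ 0.5822, -0.2583,  0.2052]), [0.0002, 0.0002])
base [ 0.6138 -0.2497  0.006 ] woodtop [ 0.6121 -0.2497  0.165 ] (array([ 0.6169, -0.2513,  0.153 ]), [0.0005, 0.0005])
foot (array([ 0.5807, -0.2554,  0.0432]), [0.001, 0.001])
big grip (array([ 0.5695, -0.3762,  0.2402]), [0.0023, 0.0023])
rim [ 0.2664 -0.014   0.048 ]
rim [ 0.2739 -0.1631  0.048 ]
rim [ 0.3441 -0.0854  0.048 ]
rim [ 0.1915 -0.0932  0.048 ]
p1 [ 0.3066 -0.0707  0.018 ]
p2 [ 0.3054 -0.1118  0.018 ]
p3 [ 0.2727 -0.0481  0.018 ]
p4 [ 0.2734 -0.0883  0.018 ]
p5 [ 0.2648 -0.1249  0.018 ]
d1 [ 0.2431 -0.0688  0.018 ]
d2 [ 0.2408 -0.0985  0.018 ]
d3 [ 0.22   -0.0832  0.018 ]
bottle [ 0.3875 -0.2581  0.1   ] coast [ 0.3885 -0.3234  0.019 ] tape [ 0.4152 -0.4313  0.025 ]
green [0.4147 0.1109 0.15  ] card [ 0.5812 -0.0514  0.    ] [ 0.6609 -0.0488  0.1   ]
```

```bash
python3 - <<'E'
from h import *
f='t0'
B=lambda x,y:(285+x/4.75,185+(y-303)/4.75)
for p in((33,440),(265,440),(150,325),(150,565)):print('rim',atz(f,B(*p),.048))
for n,p in dict(p1=(125,385),p2=(187,390),p3=(88,435),p4=(149,437),p5=(204,453),d1=(117,482),d2=(162,488),d3=(137,519)).items():print(n,atz(f,B(*p),.018))
print('green',tri('t0',(250,223),'s0',(342,228)))
print('disp lid',atz(f,(187,125),.43), 'tap',atz(f,(225,192),.1))
c=read_camera('wrist');print(c['tool_from_camera'].round(3),c['intrinsics'][0,0])
E
```

```text
rim [ 0.4646 -0.0016  0.048 ]
rim [ 0.4724 -0.1553  0.048 ]
rim [ 0.5472 -0.0751  0.048 ]
rim [ 0.3853 -0.0833  0.048 ]
p1 [ 0.5118 -0.0597  0.018 ]
p2 [ 0.5104 -0.1022  0.018 ]
p3 [ 0.4758 -0.0365  0.018 ]
p4 [ 0.4765 -0.078   0.018 ]
p5 [ 0.4673 -0.1158  0.018 ]
d1 [ 0.4444 -0.0579  0.018 ]
d2 [ 0.4419 -0.0885  0.018 ]
d3 [ 0.4199 -0.0728  0.018 ]
green (array([0.4046, 0.103 , 0.1936]), [0.0, 0.0])
disp lid [0.5907 0.2318 0.43  ] tap [0.5123 0.2048 0.1   ]
[[-0.001 -0.241  0.971 -0.167]
 [ 1.    -0.001  0.001  0.001]
 [ 0.     0.971  0.241 -0.065]
 [ 0.     0.     0.     1.   ]] 316.74186230215497
```

```bash
cat >> h.py <<'E'
def rows(W,base=None):
    """world waypoints (x,y,z[,yaw change deg]) -> tool-frame units"""
    s=read_state(); R=cv2.Rodrigues(np.array(s['orientation']))[0]; p=np.array(s['tool_pos'])
    for w in W:
        l=R.T@(np.array(w[:3])-p)/.6; print([*map(float,l.round(3))], 'roll',round(-(w[3] if len(w)>3 else 0)/30,3))
E
python3 - <<'E'
from h import *
W=[(.12,.51,.28),(.105,.43,.36,)]
for i,a in enumerate(np.radians([70,61,52,43,34,25,16,7,-2,-11,-20,-25])):
    W.append((.42*np.cos(a),.42*np.sin(a),.38,min(20,2.5*i)))
W+=[(.43,-.215,.37,20),(.48,-.23,.36,20)]
rows(W)
E
```

```text
[-0.103, -0.126, 0.0] roll 0.0
[-0.237, -0.262, 0.006] roll 0.0
[-0.27, -0.305, 0.083] roll -0.0
[-0.27, -0.326, 0.19] roll -0.083
[-0.27, -0.364, 0.293] roll -0.167
[-0.27, -0.418, 0.389] roll -0.25
[-0.27, -0.486, 0.475] roll -0.333
[-0.27, -0.567, 0.55] roll -0.417
[-0.269, -0.658, 0.611] roll -0.5
[-0.269, -0.758, 0.657] roll -0.583
[-0.269, -0.863, 0.687] roll -0.667
[-0.269, -0.972, 0.7] roll -0.667
[-0.269, -1.082, 0.695] roll -0.667
[-0.269, -1.142, 0.685] roll -0.667
[-0.252, -1.184, 0.78] roll -0.667
[-0.235, -1.19, 0.867] roll -0.667
```

apply_moves(
  series=[
    {"jaw": -1,"linear": [-0.06,-0.07,0],"roll": 0},
    {"jaw": -1,"linear": [-0.12,-0.14,0],"roll": 0},
    {"jaw": -1,"linear": [-0.18,-0.21,0],"roll": 0},
    {"jaw": -1,"linear": [-0.24,-0.262,0.006],"roll": 0},
    {"jaw": -1,"linear": [-0.27,-0.305,0.083],"roll": 0},
    {"jaw": -1,"linear": [-0.27,-0.326,0.19],"roll": -0.08},
    {"jaw": -1,"linear": [-0.27,-0.364,0.293],"roll": -0.17},
    {"jaw": -1,"linear": [-0.27,-0.418,0.389],"roll": -0.25},
    {"jaw": -1,"linear": [-0.27,-0.486,0.475],"roll": -0.33},
    {"jaw": -1,"linear": [-0.27,-0.567,0.55],"roll": -0.42},
    {"jaw": -1,"linear": [-0.27,-0.658,0.611],"roll": -0.5},
    {"jaw": -1,"linear": [-0.27,-0.758,0.657],"roll": -0.58},
    {"jaw": -1,"linear": [-0.27,-0.863,0.687],"roll": -0.67},
    {"jaw": -1,"linear": [-0.27,-0.972,0.7],"roll": -0.67},
    {"jaw": -1,"linear": [-0.27,-0.972,0.7],"roll": -0.67},
    {"jaw": -1,"linear": [-0.27,-0.972,0.7],"roll": -0.67},
  ],
)

```text
t: 2.15
tool_pos: [0.4123, -0.0816, 0.3802]
orientation: [-0.092, 1.57, 0.09]
force: [0.9, 0.1, -0.8]
opening: 0.0932
```

```bash
python3 - <<'E'
from h import *
s=read_state();print(s['t'],s['tool_pos'],s['q'])
rows([(.41,-.11,.38),(.43,-.16,.38),(.45,-.21,.37),(.49,-.235,.36)])
E
```

```text
2.15 [ 0.41225292 -0.08157865  0.38020873] [-3.16046732e-01 -3.63526150e-01  1.65276992e+00 -1.66951770e-03
  1.85312596e+00 -2.00345963e+00]
[0.0, -0.047, -0.009] roll 0.0
[0.0, -0.133, 0.014] roll 0.0
[0.017, -0.22, 0.038] roll 0.0
[0.034, -0.269, 0.099] roll 0.0
```

apply_moves(
  series=[
    {"jaw": -1,"linear": [0,-0.08,0],"roll": 0},
    {"jaw": -1,"linear": [0,-0.15,0.02],"roll": 0},
    {"jaw": -1,"linear": [0.02,-0.22,0.04],"roll": 0},
    {"jaw": -1,"linear": [0.035,-0.27,0.1],"roll": 0},
    {"jaw": -1,"linear": [0.035,-0.27,0.1],"roll": 0},
    {"jaw": -1,"linear": [0.035,-0.27,0.1],"roll": 0},
  ],
)

```text
t: 2.9
tool_pos: [0.4908, -0.2343, 0.3592]
orientation: [-0.093, 1.571, 0.092]
force: [-0.5, -0.1, 0.4]
opening: 0.0933
```

```bash
python3 - <<'E'
from h import *
c=shot('wrist','w1');d=np.load('pics/w1.npz');print(d['pos'],cv2.Rodrigues(d['ori'])[0].round(3))
print(proj('w1',[(.582,-.257,.23),(.582,-.257,.16),(.615,-.25,.16),(.615,-.25,0)]))
E
```

```text
[ 0.49077199 -0.23431487  0.35921769] [[-0.002 -0.117  0.993]
 [-0.001  0.993  0.117]
 [-1.    -0.    -0.002]]
[[285.5 269.8]
 [291.3 243.1]
 [294.3 268. ]
 [301.2 225.5]]
```

View pics/w1.png

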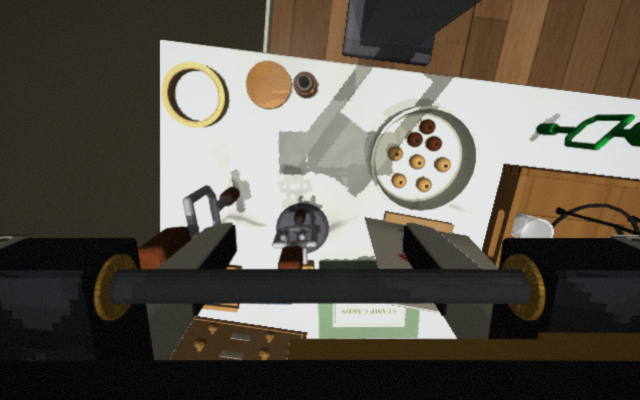

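Wrist view: the stirrer grip is at about (290,258), partly behind the gripper, with the hook base at (300,225) and the big stirrer at (165,245). I'll move ahead so the hook clears the gripper's outline.

apply_moves(
  series=[
    {"jaw": -1,"linear": [0,-0.04,0.08],"roll": 0},
    {"jaw": -1,"linear": [0,-0.055,0.15],"roll": 0},
    {"jaw": -1,"linear": [0,-0.055,0.15],"roll": 0},
    {"jaw": -1,"linear": [0,-0.055,0.15],"roll": 0},
  ],
)

```text
t: 3.45
tool_pos: [0.5836, -0.2557, 0.3615]
orientation: [-0.095, 1.568, 0.091]
force: [0.3, 0.1, -0.1]
opening: 0.0932
```

```bash
python3 - <<'E'
from h import *
c=shot('wrist','w2');d=np.load('pics/w2.npz');print(d['pos'],cv2.Rodrigues(d['ori'])[0].round(3))
print(proj('w2',[(.582,-.257,.23),(.582,-.257,.16),(.615,-.25,.16),(.615,-.25,0)]))
cv2.imwrite('pics/w2c.png',cv2.resize(c['pixels'][110:260,200:400],None,fx=4,fy=4,interpolation=2))
E
```

```text
[ 0.58364579 -0.25574375  0.36146866] [[ 0.001 -0.118  0.993]
 [-0.002  0.993  0.118]
 [-1.    -0.002  0.001]]
[[317.1 183.1]
 [317.6 170.7]
 [320.1 198.3]
 [320.  174.2]]
```

View pics/w2c.png

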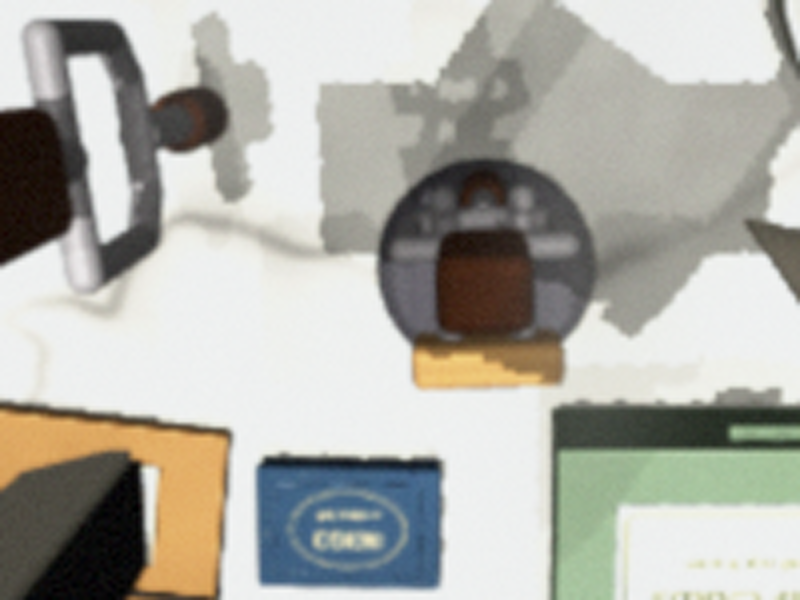

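The crop shows the grip's top face centred at crop (487,290), i.e. pixel (321.8,182.5). The loop bar and hook block are level within about 1°, so the tool's yaw already matches the hook. The dark base is centred at crop (487,260).

```bash
python3 - <<'E'
from h import *
P=lambda x,y:(200+x/4,110+y/4)
print('grip',atz('w2',P(487,290),.23),'L',atz('w2',P(440,290),.23),'R',atz('w2',P(535,290),.23))
print('base',atz('w2',P(487,262),.012),'block',atz('w2',P(490,362),.16),'bar ends',atz('w2',P(395,248),.16),atz('w2',P(578,244),.16))
g=atz('w2',P(487,290),.23)
rows([(g[0],g[1],.26),(g[0],g[1],.189)])
E
```

```text
grip [ 0.5809 -0.2526  0.23  ] L [ 0.5823 -0.2638  0.23  ] R [ 0.5796 -0.2412  0.23  ]
base [ 0.6146 -0.2472  0.012 ] block [ 0.6173 -0.2469  0.16  ] bar ends [ 0.5862 -0.2788  0.16  ] [ 0.5786 -0.2255  0.16  ]
[0.17, 0.007, -0.004] roll 0.0
[0.288, 0.007, -0.004] roll 0.0
```

apply_moves(
  series=[
    {"jaw": -1,"linear": [0.08,0.007,-0.004],"roll": -0.04},
    {"jaw": -1,"linear": [0.15,0.007,-0.004],"roll": -0.04},
    {"jaw": -1,"linear": [0.2,0.007,-0.004],"roll": -0.04},
    {"jaw": -1,"linear": [0.24,0.007,-0.004],"roll": -0.04},
    {"jaw": -1,"linear": [0.276,0.007,-0.004],"roll": -0.04},
    {"jaw": -1,"linear": [0.276,0.007,-0.004],"roll": -0.04},
    {"jaw": -1,"linear": [0.276,0.007,-0.004],"roll": -0.04},
  ],
)

```text
t: 4.38
tool_pos: [0.581, -0.2528, 0.1985]
orientation: [-0.112, 1.565, 0.106]
force: [1.3, -0.1, 1.2]
opening: 0.0932
```

apply_moves(
  series=[
    {"jaw": 1,"linear": [0,0,0],"roll": 0},
    {"jaw": 1,"linear": [0,0,0],"roll": 0},
    {"jaw": 1,"linear": [0,0,0],"roll": 0},
    {"jaw": 1,"linear": [0,0,0],"roll": 0},
    {"jaw": 1,"linear": [0,0,0],"roll": 0},
    {"jaw": 1,"linear": [0,0,0],"roll": 0},
    {"jaw": 1,"linear": [0,0,0],"roll": 0},
    {"jaw": 1,"linear": [0,0,0],"roll": 0},
  ],
  force=30,
)

```text
t: 5.38
tool_pos: [0.581, -0.2528, 0.1985]
orientation: [-0.112, 1.564, 0.106]
force: [-0.7, 0.5, -0.3]
opening: 0.0239
```

apply_moves(
  series=[
    {"jaw": 1,"linear": [-0.015,0,0],"roll": 0},
    {"jaw": 1,"linear": [-0.03,0,0],"roll": 0},
    {"jaw": 1,"linear": [-0.045,0,0],"roll": 0},
    {"jaw": 1,"linear": [-0.057,0,0],"roll": 0},
    {"jaw": 1,"linear": [-0.057,0,0],"roll": 0},
    {"jaw": 1,"linear": [-0.057,0,0],"roll": 0},
  ],
  force=45,
)

```text
t: 6.12
tool_pos: [0.5808, -0.2526, 0.2324]
orientation: [-0.112, 1.565, 0.106]
force: [-0.6, -0.3, -1.5]
opening: 0.0237
```

```bash
python3 - <<'E'
from h import *
s=read_state();print(s['tool_pos'],s['force'],s['opening'])
R=cv2.Rodrigues(np.array(s['orientation']))[0];print(R.round(3))
h=np.array([np.cos(.14),np.sin(.14),0]);print('out 85mm',R.T@(-.085*h)/.6)
E
```

```text
[ 0.58078786 -0.25261737  0.23244695] [-0.62711616 -0.2588811  -1.54305918] 0.0236505491840553
[[ 0.004 -0.138  0.99 ]
 [-0.004  0.99   0.138]
 [-1.    -0.004  0.003]]
out 85mm [-0.0004172  -0.00017491 -0.14166594]
```

Lifted 34 mm with the load at about 1 N. Next I draw it out along -x, then raise it.

apply_moves(
  series=[
    {"jaw": 1,"linear": [0,0,-0.025],"roll": 0},
    {"jaw": 1,"linear": [0,0,-0.05],"roll": 0},
    {"jaw": 1,"linear": [0,0,-0.075],"roll": 0},
    {"jaw": 1,"linear": [0,0,-0.1],"roll": 0},
    {"jaw": 1,"linear": [0,0,-0.125],"roll": 0},
    {"jaw": 1,"linear": [0,0,-0.14],"roll": 0},
    {"jaw": 1,"linear": [-0.07,0,-0.15],"roll": 0},
    {"jaw": 1,"linear": [-0.14,0,-0.15],"roll": 0},
    {"jaw": 1,"linear": [-0.14,0,-0.15],"roll": 0},
    {"jaw": 1,"linear": [-0.14,0,-0.15],"roll": 0},
  ],
)

```text
t: 7.38
tool_pos: [0.4912, -0.2647, 0.3157]
orientation: [-0.112, 1.565, 0.106]
force: [0.3, 0.6, -1.3]
opening: 0.0234
```

```bash
python3 - <<'E'
from h import *
s=read_state();print(s['tool_pos'],s['force'],s['opening'])
a=shot('top','t1');b=shot('side','s1')
A=cv2.resize(a['pixels'][180:250,280:400],None,fx=5,fy=5,interpolation=2)
B=cv2.resize(b['pixels'][60:300,240:400],None,fx=2.4,fy=2.4,interpolation=2)[:580]
o=np.zeros((576,800,3),np.uint8);o[:288,:400]=cv2.resize(a['pixels'][130:260,270:450],(400,288));o[:576,410:794]=cv2.resize(B,(384,576));o[290:570,:400]=cv2.resize(a['pixels'][185:245,275:361],(400,280),interpolation=2)
cv2.imwrite('pics/c3.png',o)
p=s['tool_pos'];print(proj('s1',[p,[p[0],p[1],p[2]-.1685]]))
E
```

```text
[ 0.4911773  -0.26472673  0.31567934] [ 0.27199053  0.6251067  -1.31642127] 0.023391560017050762
[[321.1 104.3]
 [321.5 164.9]]
```

View pics/c3.png

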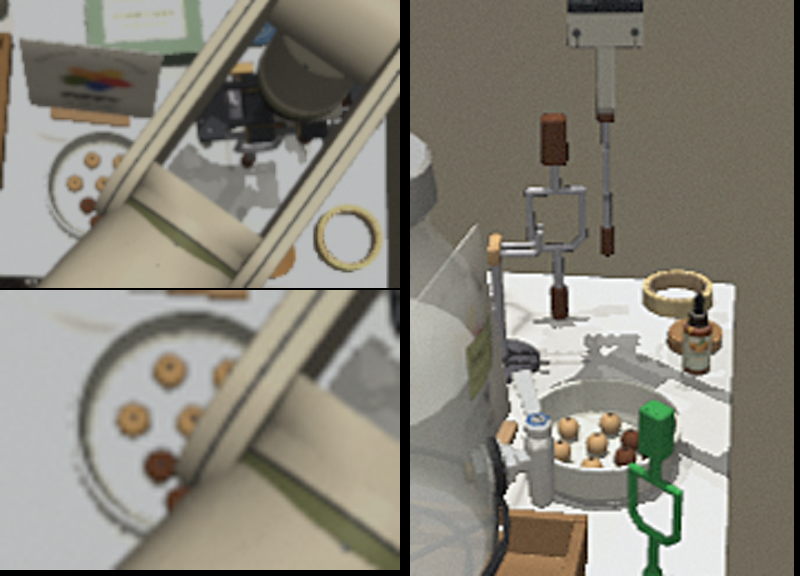

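The stirrer is held straight; its foot is at side pixel (322,166) against a predicted (321.5,165). Next: refine the bowl centre, check the card stand's clearance, and plan the entry and the circle.

```bash
python3 - <<'E'
from h import *
for f in('w1',):
    P=np.array([atz(f,p,.048) for p in((370,158),(476,158),(423,105),(423,211))]);print(P, (P[0]+P[1])/2,(P[2]+P[3])/2)
# dark/pale beads in w1
for n,p in dict(d1=(428,127),d2=(415,140),d3=(434,143),p1=(396,153),p2=(417,162),p3=(443,164),p4=(399,181),p5=(424,185)).items():print(n,atz('w1',p,.018))
print('card',tri('t0',(340,155),'s0',(270,153)),atz('t0',(310,186),0.0))
# edge check: project candidate bowl rim circle and fit in t0
a=np.linspace(0,2*np.pi,60)
best=[]
from scipy.optimize import minimize
E1=cv2.Canny(cv2.imread('pics/t0.png'),60,150);D=cv2.distanceTransform(255-E1,cv2.DIST_L2,5)
E2=cv2.Canny(cv2.imread('pics/w1.png'),60,150);D2=cv2.distanceTransform(255-E2,cv2.DIST_L2,5)
def cost(c):
    r=0
    for f,d in(('t0',D),('w1',D2)):
        q=proj(f,np.c_[c[0]+.082*np.cos(a),c[1]+.082*np.sin(a),0*a+.048]).astype(np.float32)
        r+=np.minimum(cv2.remap(d.astype(np.float32),q[:,:1],q[:,1:],1),4).mean()
    return r
g=[(cost((x,y)),x,y) for x in np.arange(.45,.49,.002) for y in np.arange(-.1,-.06,.002)];print(np.round(sorted(g)[:5],3))
c=np.array(sorted(g)[0][1:])
s=read_state();print(s['tool_pos'])
rows([(c[0]-.03,c[1]-.044,.3157),(c[0]-.03,c[1]-.044,.1825)])
E
```

```text
[[ 0.4786 -0.1571  0.048 ]
 [ 0.46    0.0016  0.048 ]
 [ 0.3935 -0.0927  0.048 ]
 [ 0.5515 -0.0614  0.048 ]] [ 0.4693  -0.07775  0.048  ] [ 0.4725  -0.07705  0.048  ]
d1 [ 0.4232 -0.0691  0.018 ]
d2 [ 0.4454 -0.0855  0.018 ]
d3 [ 0.4465 -0.0547  0.018 ]
p1 [ 0.4691 -0.1118  0.018 ]
p2 [ 0.4794 -0.0757  0.018 ]
p3 [ 0.4778 -0.0335  0.018 ]
p4 [ 0.5136 -0.099   0.018 ]
p5 [ 0.5154 -0.0571  0.018 ]
card (array([ 0.6006, -0.1383,  0.2323]), [0.002, 0.002]) [ 0.5709 -0.0519  0.    ]
[[ 2.373  0.466 -0.076]
 [ 2.374  0.468 -0.074]
 [ 2.386  0.468 -0.076]
 [ 2.416  0.466 -0.074]
 [ 2.516  0.468 -0.078]]
[ 0.49076728 -0.26436795  0.31436682]
[-0.003, 0.251, -0.057] roll 0.0
[0.219, 0.251, -0.057] roll 0.0
```

apply_moves(
  series=[
    {"jaw": 1,"linear": [0,0.08,-0.02],"roll": 0},
    {"jaw": 1,"linear": [0,0.16,-0.035],"roll": 0},
    {"jaw": 1,"linear": [0,0.22,-0.05],"roll": 0},
    {"jaw": 1,"linear": [0,0.249,-0.053],"roll": 0},
    {"jaw": 1,"linear": [0,0.249,-0.053],"roll": 0},
    {"jaw": 1,"linear": [0.05,0.249,-0.053],"roll": 0},
    {"jaw": 1,"linear": [0.1,0.249,-0.053],"roll": 0},
    {"jaw": 1,"linear": [0.15,0.249,-0.053],"roll": 0},
    {"jaw": 1,"linear": [0.19,0.249,-0.053],"roll": 0},
    {"jaw": 1,"linear": [0.21,0.249,-0.053],"roll": 0},
    {"jaw": 1,"linear": [0.22,0.249,-0.053],"roll": 0},
    {"jaw": 1,"linear": [0.22,0.249,-0.053],"roll": 0},
    {"jaw": 1,"linear": [0.22,0.249,-0.053],"roll": 0},
  ],
)

```text
t: 9.1
tool_pos: [0.4394, -0.1214, 0.183]
orientation: [-0.111, 1.566, 0.106]
force: [0.5, 0.5, -1.1]
opening: 0.0239
```

```bash
python3 - <<'E'
from h import *
s=read_state();p=np.array(s['tool_pos']);print(p,s['force'],s['opening'])
a=np.radians(-124-18*np.arange(1,21))
rows([(.469+.053*np.cos(t),-.077+.053*np.sin(t),.1825) for t in a])
b=shot('side','s2')
B=cv2.resize(b['pixels'][90:290,220:420],None,fx=2.9,fy=2.9,interpolation=2)
cv2.imwrite('pics/c4.png',B);print(proj('s2',[[p[0],p[1],p[2]-.1685]]))
E
```

```text
[ 0.43936551 -0.12140499  0.18299058] [ 0.5199579   0.47058384 -1.06677025] 0.023919193614018227
[0.001, 0.022, -0.017] roll 0.0
[0.001, 0.048, -0.027] roll 0.0
[0.001, 0.076, -0.029] roll 0.0
[0.0, 0.102, -0.022] roll 0.0
[0.0, 0.126, -0.007] roll 0.0
[0.0, 0.143, 0.015] roll 0.0
[0.0, 0.153, 0.041] roll 0.0
[0.0, 0.154, 0.068] roll 0.0
[0.001, 0.147, 0.095] roll 0.0
[0.001, 0.132, 0.118] roll 0.0
[0.001, 0.111, 0.136] roll 0.0
[0.001, 0.085, 0.146] roll 0.0
[0.001, 0.057, 0.147] roll 0.0
[0.001, 0.031, 0.14] roll 0.0
[0.001, 0.007, 0.125] roll 0.0
[0.001, -0.01, 0.103] roll 0.0
[0.001, -0.02, 0.078] roll 0.0
[0.001, -0.021, 0.05] roll 0.0
[0.001, -0.014, 0.023] roll 0.0
[0.001, 0.001, 0.0] roll 0.0
[[334.6 236.2]]
```

View pics/c4.png

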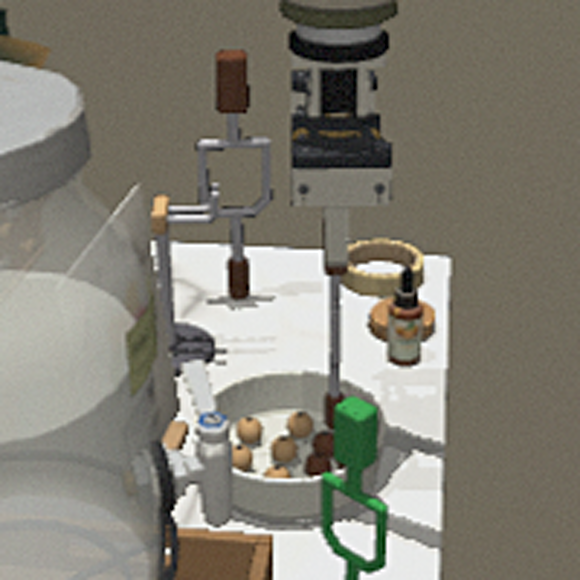

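The foot is in the bowl just beside the dark beads, which sit at crop (320,455) with the foot at (335,408). First turn round the wall:

apply_moves(
  series=[
    {"jaw": 1,"linear": [0,0.022,-0.017],"roll": 0},
    {"jaw": 1,"linear": [0,0.048,-0.027],"roll": 0},
    {"jaw": 1,"linear": [0,0.076,-0.029],"roll": 0},
    {"jaw": 1,"linear": [0,0.102,-0.022],"roll": 0},
    {"jaw": 1,"linear": [0,0.126,-0.007],"roll": 0},
    {"jaw": 1,"linear": [0,0.143,0.015],"roll": 0},
    {"jaw": 1,"linear": [0,0.153,0.041],"roll": 0},
    {"jaw": 1,"linear": [0,0.154,0.068],"roll": 0},
    {"jaw": 1,"linear": [0,0.147,0.095],"roll": 0},
    {"jaw": 1,"linear": [0,0.132,0.118],"roll": 0},
    {"jaw": 1,"linear": [0,0.111,0.136],"roll": 0},
    {"jaw": 1,"linear": [0,0.085,0.146],"roll": 0},
    {"jaw": 1,"linear": [0,0.057,0.147],"roll": 0},
    {"jaw": 1,"linear": [0,0.031,0.14],"roll": 0},
    {"jaw": 1,"linear": [0,0.007,0.125],"roll": 0},
    {"jaw": 1,"linear": [0,-0.01,0.103],"roll": 0},
    {"jaw": 1,"linear": [0,-0.02,0.078],"roll": 0},
    {"jaw": 1,"linear": [0,-0.021,0.05],"roll": 0},
    {"jaw": 1,"linear": [0,-0.014,0.023],"roll": 0},
    {"jaw": 1,"linear": [0,0,0],"roll": 0},
  ],
)

```text
t: 11.65
tool_pos: [0.44, -0.1223, 0.1842]
orientation: [-0.112, 1.561, 0.105]
force: [2.5, 1.3, -0.2]
opening: 0.0237
```

```bash
python3 - <<'E'
from h import *
s=read_state();p=np.array(s['tool_pos']);print(p,s['force'],s['opening'])
b=shot('side','s3');a=shot('top','t3');w=shot('wrist','w3')
o=np.zeros((590,800,3),np.uint8)
o[:290,:290]=cv2.resize(b['pixels'][190:290,260:360],(290,290),interpolation=2)
o[:290,300:590]=cv2.resize(a['pixels'][175:255,276:356],(290,290),interpolation=2)
o[295:575,:448]=cv2.resize(w['pixels'],(448,280))
cv2.imwrite('pics/c5.png',o);print(proj('s3',[[p[0],p[1],p[2]-.1685]]))
E
```

```text
[ 0.43998038 -0.1222671   0.1841586 ] [ 2.5416418   1.30721873 -0.20122643] 0.023654131534580514
[[334.4 235.6]]
```

View pics/c5.png

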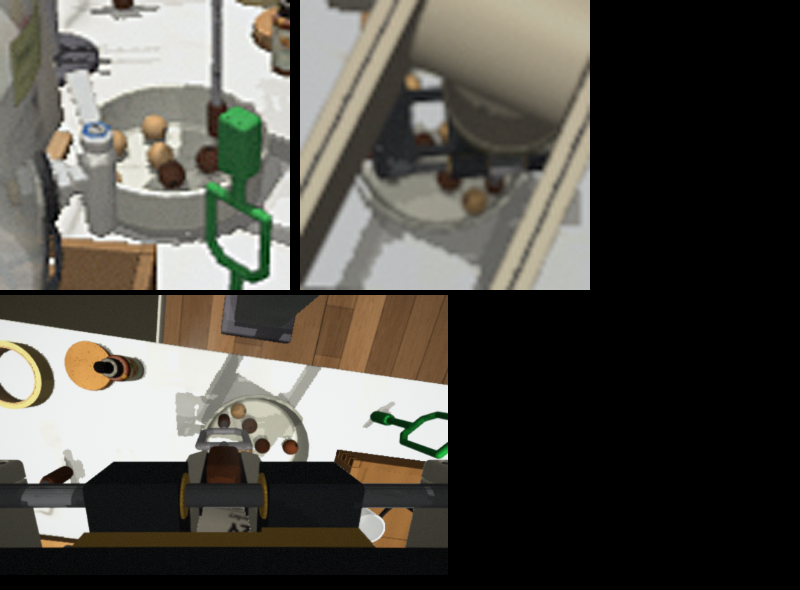

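The foot has gone once round, the bowl is in place and the force is small. All beads that I can see are still inside. Two more turns.

apply_moves(
  series=[
    {"jaw": 1,"linear": [0,0.022,-0.017],"roll": 0},
    {"jaw": 1,"linear": [0,0.048,-0.027],"roll": 0},
    {"jaw": 1,"linear": [0,0.076,-0.029],"roll": 0},
    {"jaw": 1,"linear": [0,0.102,-0.022],"roll": 0},
    {"jaw": 1,"linear": [0,0.126,-0.007],"roll": 0},
    {"jaw": 1,"linear": [0,0.143,0.015],"roll": 0},
    {"jaw": 1,"linear": [0,0.153,0.041],"roll": 0},
    {"jaw": 1,"linear": [0,0.154,0.068],"roll": 0},
    {"jaw": 1,"linear": [0,0.147,0.095],"roll": 0},
    {"jaw": 1,"linear": [0,0.132,0.118],"roll": 0},
    {"jaw": 1,"linear": [0,0.111,0.136],"roll": 0},
    {"jaw": 1,"linear": [0,0.085,0.146],"roll": 0},
    {"jaw": 1,"linear": [0,0.057,0.147],"roll": 0},
    {"jaw": 1,"linear": [0,0.031,0.14],"roll": 0},
    {"jaw": 1,"linear": [0,0.007,0.125],"roll": 0},
    {"jaw": 1,"linear": [0,-0.01,0.103],"roll": 0},
    {"jaw": 1,"linear": [0,-0.02,0.078],"roll": 0},
    {"jaw": 1,"linear": [0,-0.021,0.05],"roll": 0},
    {"jaw": 1,"linear": [0,-0.014,0.023],"roll": 0},
    {"jaw": 1,"linear": [0,0,0],"roll": 0},
  ],
)

```text
t: 14.3
tool_pos: [0.4393, -0.1221, 0.1843]
orientation: [-0.111, 1.561, 0.105]
force: [2.5, 0.5, -0.7]
opening: 0.0244
```

apply_moves(
  series=[
    {"jaw": 1,"linear": [0,0.022,-0.017],"roll": 0},
    {"jaw": 1,"linear": [0,0.048,-0.027],"roll": 0},
    {"jaw": 1,"linear": [0,0.076,-0.029],"roll": 0},
    {"jaw": 1,"linear": [0,0.102,-0.022],"roll": 0},
    {"jaw": 1,"linear": [0,0.126,-0.007],"roll": 0},
    {"jaw": 1,"linear": [0,0.143,0.015],"roll": 0},
    {"jaw": 1,"linear": [0,0.153,0.041],"roll": 0},
    {"jaw": 1,"linear": [0,0.154,0.068],"roll": 0},
    {"jaw": 1,"linear": [0,0.147,0.095],"roll": 0},
    {"jaw": 1,"linear": [0,0.132,0.118],"roll": 0},
    {"jaw": 1,"linear": [0,0.111,0.136],"roll": 0},
    {"jaw": 1,"linear": [0,0.085,0.146],"roll": 0},
    {"jaw": 1,"linear": [0,0.057,0.147],"roll": 0},
    {"jaw": 1,"linear": [0,0.031,0.14],"roll": 0},
    {"jaw": 1,"linear": [0,0.007,0.125],"roll": 0},
    {"jaw": 1,"linear": [0,-0.01,0.103],"roll": 0},
    {"jaw": 1,"linear": [0,-0.02,0.078],"roll": 0},
    {"jaw": 1,"linear": [0,-0.021,0.05],"roll": 0},
    {"jaw": 1,"linear": [0,-0.014,0.023],"roll": 0},
    {"jaw": 1,"linear": [0,0,0],"roll": 0},
  ],
)

```text
t: 16.8
tool_pos: [0.4378, -0.1228, 0.1843]
orientation: [-0.111, 1.561, 0.104]
force: [0.1, -0.0, -0.8]
opening: 0.0238
```

```bash
python3 - <<'E'
from h import *
s=read_state();p=np.array(s['tool_pos']);print(s['t'],p,s['force'],s['opening'])
rows([(.44,-.122,.33),(.56,-.12,.36),(.62,-.13,.36)])
E
```

```text
16.8 [ 0.43784759 -0.12279141  0.18426174] [ 0.11089307 -0.04276639 -0.82194883] 0.02382482717391528
[-0.243, -0.0, 0.005] roll 0.0
[-0.291, -0.025, 0.204] roll 0.0
[-0.291, -0.055, 0.301] roll 0.0
```

apply_moves(
  series=[
    {"jaw": 1,"linear": [-0.06,0,0],"roll": 0},
    {"jaw": 1,"linear": [-0.13,0,0],"roll": 0},
    {"jaw": 1,"linear": [-0.2,0,0],"roll": 0},
    {"jaw": 1,"linear": [-0.26,-0.05,0.02],"roll": 0},
    {"jaw": 1,"linear": [-0.29,-0.13,0.04],"roll": 0},
    {"jaw": 1,"linear": [-0.29,-0.196,0.057],"roll": 0},
    {"jaw": 1,"linear": [-0.29,-0.196,0.057],"roll": 0},
    {"jaw": 1,"linear": [-0.29,-0.196,0.057],"roll": 0},
  ],
)

```text
t: 17.8
tool_pos: [0.4856, -0.234, 0.3589]
orientation: [-0.11, 1.562, 0.104]
force: [0.5, -0.5, -1.0]
opening: 0.0239
```

```bash
python3 - <<'E'
from h import *
w=shot('wrist','w4');b=shot('side','s4');p=np.load('pics/w4.npz')['pos'];print(p)
o=np.zeros((590,800,3),np.uint8)
o[:480,:560]=cv2.resize(w['pixels'][90:230,355:495+0+23],(560,480),interpolation=2)
q=proj('s4',[p,[p[0],p[1],p[2]-.1685]]);print(q)
o[:360,565:795]=cv2.resize(b['pixels'][70:250,270:385],(230,360),interpolation=2)
cv2.imwrite('pics/c6.png',o)
print(proj('w4',[[.469,-.077,.006]]))
E
```

```text
[ 0.48557507 -0.23398949  0.35886482]
[[321.6  90.6]
 [322.  155. ]]
[[415.5 157.8]]
```

View pics/c6.png

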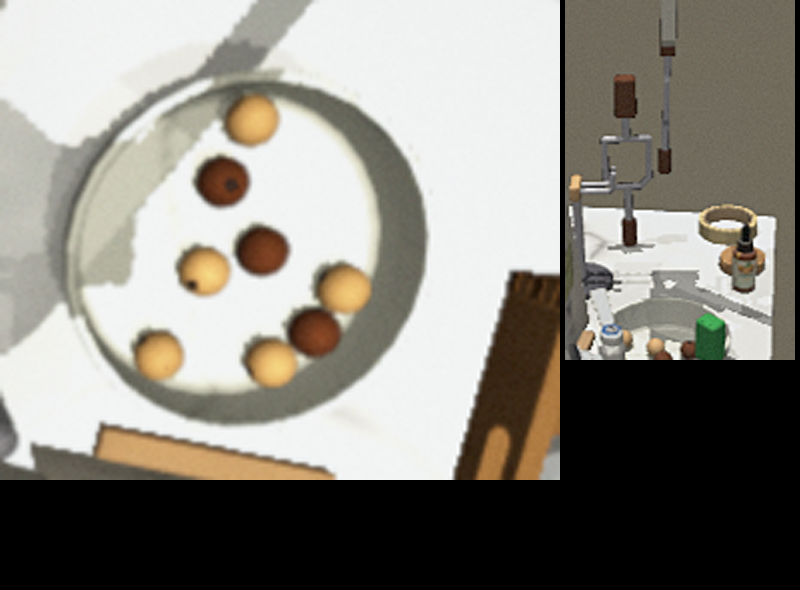

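All eight beads are in the bowl. The dark ones are at crop (222,181), (262,249) and (315,332). I'll compute the gaps.

```bash
python3 - <<'E'
from h import *
P=lambda x,y:(355+x*163/560,90+y*140/480)
D=[atz('w4',P(*q),.018) for q in((222,181),(262,249),(315,332))];print(D)
for i,j in((0,1),(1,2),(0,2)):print(i,j,np.linalg.norm(D[i]-D[j]).round(4))
for q in((252,119),(204,270),(345,288),(272,362),(158,355)):print('p',atz('w4',P(*q),.018))
print('rim c',sum(atz('w4',P(*q),.048) for q in((68,240),(428,240)))/2)
E
```

```text
[array([ 0.4437, -0.0793,  0.018 ]), array([ 0.4721, -0.0541,  0.018 ]), array([ 0.5078, -0.0203,  0.018 ])]
0 1 0.038
1 2 0.0492
0 2 0.0871
p [ 0.4145 -0.0719  0.018 ]
p [ 0.4856 -0.0788  0.018 ]
p [ 0.485  -0.0113  0.018 ]
p [ 0.5251 -0.0372  0.018 ]
p [ 0.5291 -0.092   0.018 ]
rim c [ 0.46605 -0.0723   0.048  ]
```

The nearest gap is 47–49 mm centre to centre, against 44 needed. That is thin, so I'll check it against the top camera without viewing, and then push the middle dark bead away.

```bash
python3 - <<'E'
from h import *
shot('top','t4')
def blobs(f,box):
    im=cv2.imread(f'pics/{f}.png');h=cv2.cvtColor(im,cv2.COLOR_BGR2HSV)
    y0,y1,x0,x1=box
    for n,lo,hi in(('dark',(0,90,25),(14,255,140)),('pale',(10,70,150),(25,255,255))):
        m=np.zeros(h.shape[:2],np.uint8);m[y0:y1,x0:x1]=cv2.inRange(h,lo,hi)[y0:y1,x0:x1]
        k,_,st,c=cv2.connectedComponentsWithStats(m)
        for i in range(1,k):
            if st[i,4]>12:print(f,n,c[i].round(1),st[i,4],st[i,2:4],atz(f,c[i],.018))
blobs('t4',(185,245,285,345));blobs('w4',(100,215,370,480))
a=np.linspace(0,2*np.pi,60)
for f in('t0','w1','t4','w4'):
    D=cv2.distanceTransform(255-cv2.Canny(cv2.imread(f'pics/{f}.png'),60,150),cv2.DIST_L2,5)
    def cost(x,y):
        q=proj(f,np.c_[x+.082*np.cos(a),y+.082*np.sin(a),0*a+.048]).astype(np.float32)
        return np.minimum(cv2.remap(D.astype(np.float32),q[:,:1],q[:,1:],1),4).mean()
    print(f,np.round(sorted((cost(x,y),x,y) for x in np.arange(.45,.49,.002) for y in np.arange(-.1,-.05,.002))[:3],3).tolist())
E
```

```text
t4 dark [299.8 203.4] 32 [7 6] [ 0.5062 -0.0228  0.018 ]
t4 pale [305.1 197.9] 22 [5 5] [ 0.5253 -0.0388  0.018 ]
t4 pale [296.8 209.2] 20 [5 5] [ 0.4863 -0.014   0.018 ]
w4 dark [419.4 142.5] 152 [14 14] [ 0.4433 -0.0797  0.018 ]
w4 dark [431. 163.] 145 [15 13] [ 0.4727 -0.0544  0.018 ]
w4 dark [446.3 186.8] 160 [15 14] [ 0.5078 -0.021   0.018 ]
w4 pale [429.  124.8] 143 [13 14] [ 0.4145 -0.0709  0.018 ]
w4 pale [415.  168.8] 131 [13 14] [ 0.4854 -0.0778  0.018 ]
w4 pale [455.8 174.4] 146 [14 14] [ 0.4856 -0.0105  0.018 ]
w4 pale [401.3 193.9] 135 [13 13] [ 0.5297 -0.0914  0.018 ]
w4 pale [434.5 196. ] 143 [14 14] [ 0.5256 -0.0365  0.018 ]
t0 [[0.551, 0.466, -0.074], [0.576, 0.466, -0.076], [0.671, 0.466, -0.072]]
w1 [[1.398, 0.478, -0.078], [1.408, 0.478, -0.08], [1.472, 0.476, -0.08]]
t4 [[1.445, 0.466, -0.072], [1.488, 0.468, -0.072], [1.488, 0.466, -0.07]]
w4 [[1.376, 0.476, -0.076], [1.403, 0.478, -0.076], [1.429, 0.478, -0.074]]
```

The top camera agrees within 2 mm. A full bead-width gap would be 48 mm, so I'll give the middle dark bead one short push inward for margin.

apply_moves(
  series=[
    {"jaw": 1,"linear": [0,0.09,-0.002],"roll": 0},
    {"jaw": 1,"linear": [0,0.18,-0.002],"roll": 0},
    {"jaw": 1,"linear": [0,0.27,-0.002],"roll": 0},
    {"jaw": 1,"linear": [0,0.352,-0.002],"roll": 0},
    {"jaw": 1,"linear": [0,0.352,-0.002],"roll": 0},
    {"jaw": 1,"linear": [0.07,0.352,-0.002],"roll": 0},
    {"jaw": 1,"linear": [0.15,0.352,-0.002],"roll": 0},
    {"jaw": 1,"linear": [0.22,0.352,-0.002],"roll": 0},
    {"jaw": 1,"linear": [0.27,0.352,-0.002],"roll": 0},
    {"jaw": 1,"linear": [0.29,0.352,-0.002],"roll": 0},
    {"jaw": 1,"linear": [0.29,0.352,-0.002],"roll": 0},
    {"jaw": 1,"linear": [0.29,0.34,0.003],"roll": 0},
    {"jaw": 1,"linear": [0.29,0.328,0.008],"roll": 0},
    {"jaw": 1,"linear": [0.29,0.316,0.013],"roll": 0},
    {"jaw": 1,"linear": [0.29,0.303,0.018],"roll": 0},
    {"jaw": 1,"linear": [0.29,0.303,0.018],"roll": 0},
    {"jaw": 1,"linear": [0.29,0.303,0.018],"roll": 0},
  ],
)

```text
t: 20.08
tool_pos: [0.4731, -0.0524, 0.1845]
orientation: [-0.111, 1.561, 0.104]
force: [0.4, -0.5, -0.9]
opening: 0.0238
```

apply_moves(
  series=[
    {"jaw": 1,"linear": [-0.06,0,0],"roll": 0},
    {"jaw": 1,"linear": [-0.14,0,0],"roll": 0},
    {"jaw": 1,"linear": [-0.22,0,0],"roll": 0},
    {"jaw": 1,"linear": [-0.28,-0.05,-0.01],"roll": 0},
    {"jaw": 1,"linear": [-0.29,-0.14,-0.015],"roll": 0},
    {"jaw": 1,"linear": [-0.29,-0.23,-0.02],"roll": 0},
    {"jaw": 1,"linear": [-0.29,-0.303,-0.018],"roll": 0},
    {"jaw": 1,"linear": [-0.29,-0.303,-0.018],"roll": 0},
    {"jaw": 1,"linear": [-0.29,-0.303,-0.018],"roll": 0},
  ],
)

```text
t: 21.2
tool_pos: [0.4859, -0.2327, 0.3591]
orientation: [-0.11, 1.561, 0.105]
force: [0.6, -0.1, -0.6]
opening: 0.0235
```

```bash
cat >> h.py <<'E'
def blobs(f,box):
    im=cv2.imread(f'pics/{f}.png');h=cv2.cvtColor(im,cv2.COLOR_BGR2HSV);r=[]
    y0,y1,x0,x1=box
    for n,lo,hi in(('dark',(0,90,25),(14,255,140)),('pale',(10,70,150),(25,255,255))):
        m=np.zeros(h.shape[:2],np.uint8);m[y0:y1,x0:x1]=cv2.inRange(h,lo,hi)[y0:y1,x0:x1]
        k,_,st,c=cv2.connectedComponentsWithStats(m)
        for i in range(1,k):
            if st[i,4]>40:r.append((n,atz(f,c[i],.018)));print(n,c[i].round(1),st[i,4],r[-1][1])
    d=[p for n,p in r if n=='dark'];print([(i,j,np.linalg.norm(d[i]-d[j]).round(4)) for i in range(len(d)) for j in range(i)])
E
python3 - <<'E'
from h import *
w=shot('wrist','w5');s=read_state();print(s['t'],s['tool_pos'],s['force'],s['opening'])
R=cv2.Rodrigues(np.array(s['orientation']))[0];print(R.round(3))
blobs('w5',(100,215,370,480))
b=shot('side','s5');p=s['tool_pos'];print(proj('s5',[[p[0],p[1],p[2]-.1685]]))
o=np.zeros((480,800,3),np.uint8)
o[:480,:560]=cv2.resize(w['pixels'][90:230,355:518],(560,480),interpolation=2)
o[:360,565:795]=cv2.resize(b['pixels'][70:250,270:385],(230,360),interpolation=2)
cv2.imwrite('pics/c7.png',o)
E
```

```text
21.25 [ 0.48598292 -0.23234131  0.35933139] [-0.73129933  0.1087639  -2.19791354] 0.02371196959103513
[[ 0.008 -0.138  0.99 ]
 [-0.004  0.99   0.138]
 [-1.    -0.005  0.007]]
dark [418.6 142.4] 154 [ 0.4436 -0.0797  0.018 ]
dark [421.1 159.2] 144 [ 0.4692 -0.07    0.018 ]
dark [445.3 186.3] 161 [ 0.5075 -0.0212  0.018 ]
pale [428.1 124.6] 142 [ 0.4146 -0.0708  0.018 ]
pale [409.8 168.8] 141 [ 0.4869 -0.0846  0.018 ]
pale [454.9 174.2] 143 [ 0.4856 -0.0106  0.018 ]
pale [400.3 193.8] 132 [ 0.5299 -0.0915  0.018 ]
pale [433.6 195.9] 141 [ 0.5259 -0.0364  0.018 ]
[(1, 0, np.float64(0.0274)), (2, 0, np.float64(0.0866)), (2, 1, np.float64(0.062))]
[[321.7 155. ]]
```

View pics/c7.png

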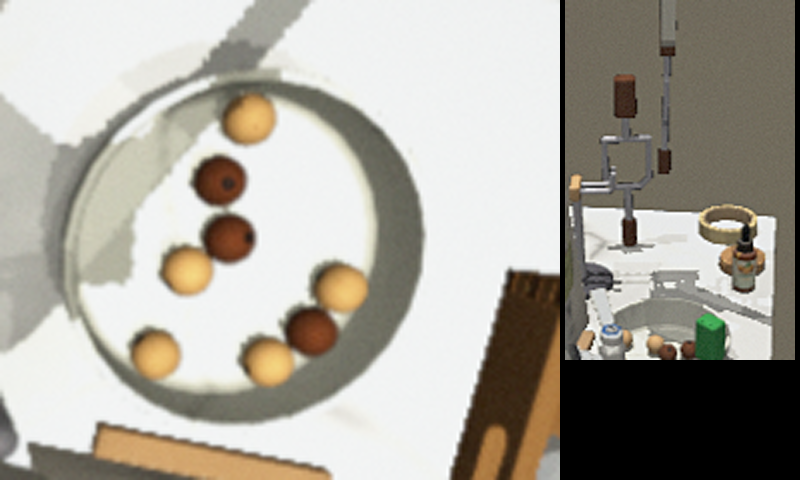

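The gaps from the lone dark bead (crop (312,331)) are now 62 mm and 87 mm, and all eight beads are inside. Next I go to the point in front of the hook at lifted height.

apply_moves(
  series=[
    {"jaw": 1,"linear": [0.05,-0.03,0.005],"roll": 0},
    {"jaw": 1,"linear": [0.11,-0.055,0.01],"roll": 0},
    {"jaw": 1,"linear": [0.17,-0.055,0.01],"roll": 0},
    {"jaw": 1,"linear": [0.211,-0.055,0.01],"roll": 0},
    {"jaw": 1,"linear": [0.211,-0.055,0.01],"roll": 0},
    {"jaw": 1,"linear": [0.211,-0.055,0.01],"roll": 0},
  ],
)

```text
t: 22.05
tool_pos: [0.4982, -0.2641, 0.2348]
orientation: [-0.114, 1.559, 0.105]
force: [-0.0, -0.0, -1.3]
opening: 0.0239
```

```bash
python3 - <<'E'
from h import *
s=read_state();print(s['t'],s['tool_pos'],s['force'],s['opening'])
rows([(.496,-.2647,.2325),(.581,-.2528,.2325),(.581,-.2528,.1985)])
E
```

```text
22.05 [ 0.49824621 -0.26405849  0.23476657] [-0.04086966 -0.02529755 -1.30761149] 0.023868975848267075
[0.004, -0.001, -0.004] roll 0.0
[0.005, -0.001, 0.139] roll 0.0
[0.062, -0.0, 0.139] roll 0.0
```

apply_moves(
  series=[
    {"jaw": 1,"linear": [0.003,0,0.02],"roll": 0},
    {"jaw": 1,"linear": [0.004,0,0.04],"roll": 0},
    {"jaw": 1,"linear": [0.004,0,0.06],"roll": 0},
    {"jaw": 1,"linear": [0.004,0,0.08],"roll": 0},
    {"jaw": 1,"linear": [0.004,0,0.1],"roll": 0},
    {"jaw": 1,"linear": [0.004,0,0.12],"roll": 0},
    {"jaw": 1,"linear": [0.004,0,0.135],"roll": 0},
    {"jaw": 1,"linear": [0.004,0,0.135],"roll": 0},
    {"jaw": 1,"linear": [0.004,0,0.135],"roll": 0},
  ],
)

```text
t: 23.18
tool_pos: [0.5783, -0.2529, 0.2331]
orientation: [-0.114, 1.559, 0.105]
force: [0.1, 0.1, -1.7]
opening: 0.0239
```

```bash
python3 - <<'E'
from h import *
s=read_state();print(s['t'],s['tool_pos'],s['force'],s['opening'])
rows([(.58,-.2528,.1985)])
b=shot('side','s6');w=shot('wrist','w6')
o=np.zeros((480,800,3),np.uint8)
o[:480,:400]=cv2.resize(b['pixels'][85:215,250:358],(400,480),interpolation=2)
o[:240,405:795]=cv2.resize(w['pixels'][100:260,190:450],(390,240))
cv2.imwrite('pics/c8.png',o)
E
```

```text
23.175 [ 0.57829555 -0.25288077  0.23305151] [ 0.06875567  0.09621687 -1.68126267] 0.023880465993255207
[0.058, 0.0, 0.002] roll 0.0
```

View pics/c8.png

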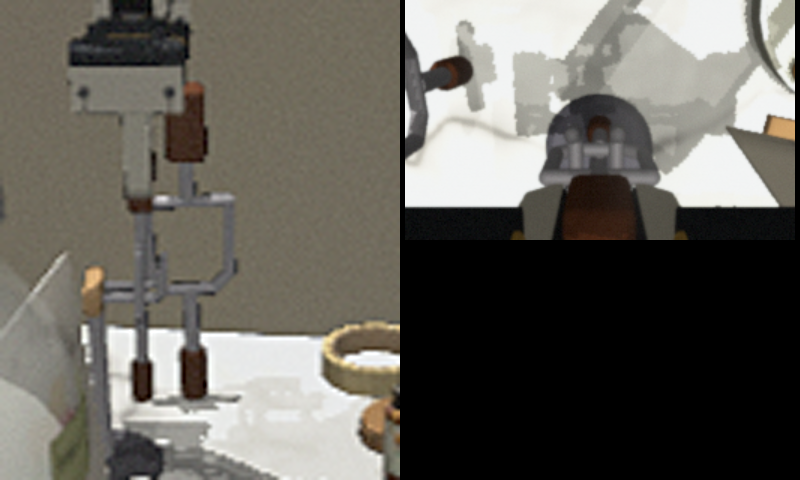

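The loop is over the prongs, behind the tips (side crop: loop at x≈150, tips at x≈160). I lower 35 mm, watching the force, then let go.

apply_moves(
  series=[
    {"jaw": 1,"linear": [0.015,0,0.001],"roll": 0},
    {"jaw": 1,"linear": [0.03,0,0.001],"roll": 0},
    {"jaw": 1,"linear": [0.042,0,0.001],"roll": 0},
    {"jaw": 1,"linear": [0.052,0,0.001],"roll": 0},
    {"jaw": 1,"linear": [0.057,0,0.001],"roll": 0},
    {"jaw": 1,"linear": [0.057,0,0.001],"roll": 0},
    {"jaw": 1,"linear": [0.057,0,0.001],"roll": 0},
  ],
)

```text
t: 24.15
tool_pos: [0.5795, -0.2531, 0.2006]
orientation: [-0.114, 1.557, 0.104]
force: [-3.2, 1.3, 7.1]
opening: 0.0238
```

The bar now rests on the prongs: +7 N at the original hanging height. I open the jaw and rise.

apply_moves(
  series=[
    {"jaw": 0.2,"linear": [0,0,0],"roll": 0},
    {"jaw": 0,"linear": [0,0,0],"roll": 0},
    {"jaw": -0.3,"linear": [0,0,0],"roll": 0},
    {"jaw": -0.6,"linear": [0,0,0],"roll": 0},
    {"jaw": -0.6,"linear": [0,0,0],"roll": 0},
    {"jaw": -0.6,"linear": [0,0,0],"roll": 0},
    {"jaw": -0.6,"linear": [-0.04,0,0],"roll": 0},
    {"jaw": -0.6,"linear": [-0.1,0,0],"roll": 0},
    {"jaw": -0.6,"linear": [-0.18,0,0],"roll": 0},
    {"jaw": -0.6,"linear": [-0.26,0,0],"roll": 0},
    {"jaw": -0.6,"linear": [-0.26,0,0],"roll": 0},
    {"jaw": -0.6,"linear": [-0.26,0,0],"roll": 0},
  ],
)

```text
t: 25.65
tool_pos: [0.5777, -0.2522, 0.356]
orientation: [-0.114, 1.558, 0.105]
force: [-0.3, -0.2, -0.5]
opening: 0.0746
```

```bash
python3 - <<'E'
from h import *
s=read_state();print(s['t'],s['tool_pos'],s['force'],s['opening'])
b=shot('side','s7');w=shot('wrist','w7')
o=np.zeros((480,800,3),np.uint8)
o[:480,:400]=cv2.resize(b['pixels'][85:215,250:358],(400,480),interpolation=2)
o[:240,405:795]=cv2.resize(w['pixels'][100:260,190:450],(390,240))
cv2.imwrite('pics/c9.png',o)
import time
i=cv2.absdiff(cv2.imread('pics/s7.png'),shot('side','s8')['pixels'])[85:215,250:358];print('motion',i.max())
blobs('t0',(0,1,0,1)) if 0 else None
print(proj('w7',[[.581,-.2526,.23]]))
E
```

```text
25.65 [ 0.57773284 -0.25222851  0.35603208] [-0.27329057 -0.1694509  -0.45676208] 0.07456905502380506
motion 78
[[317.6 189. ]]
```

View pics/c9.png

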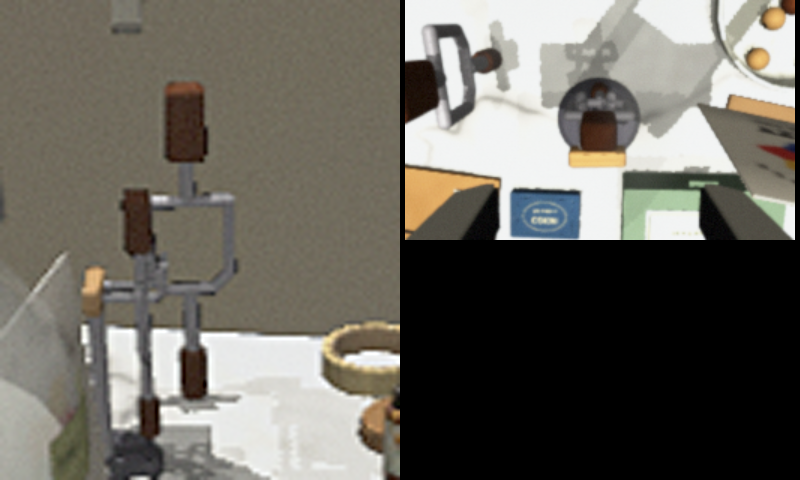

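The stirrer hangs on the hook by its loop, nearly upright, with the fingers clear. I'll let any swing die out, check that it is still, then hand in.

apply_moves(
  series=[
    {"jaw": -0.6,"linear": [0,0,0],"roll": 0},
    {"jaw": -0.6,"linear": [0,0,0],"roll": 0},
    {"jaw": -0.6,"linear": [0,0,0],"roll": 0},
    {"jaw": -0.6,"linear": [0,0,0],"roll": 0},
    {"jaw": -0.6,"linear": [0,0,0],"roll": 0},
    {"jaw": -0.6,"linear": [0,0,0],"roll": 0},
    {"jaw": -0.6,"linear": [0,0,0],"roll": 0},
    {"jaw": -0.6,"linear": [0,0,0],"roll": 0},
    {"jaw": -0.6,"linear": [0,0,0],"roll": 0},
    {"jaw": -0.6,"linear": [0,0,0],"roll": 0},
    {"jaw": -0.6,"linear": [0,0,0],"roll": 0},
    {"jaw": -0.6,"linear": [0,0,0],"roll": 0},
    {"jaw": -0.6,"linear": [0,0,0],"roll": 0},
    {"jaw": -0.6,"linear": [0,0,0],"roll": 0},
    {"jaw": -0.6,"linear": [0,0,0],"roll": 0},
    {"jaw": -0.6,"linear": [0,0,0],"roll": 0},
    {"jaw": -0.6,"linear": [0,0,0],"roll": 0},
    {"jaw": -0.6,"linear": [0,0,0],"roll": 0},
    {"jaw": -0.6,"linear": [0,0,0],"roll": 0},
    {"jaw": -0.6,"linear": [0,0,0],"roll": 0},
  ],
)

```text
t: 28.3
tool_pos: [0.5772, -0.2519, 0.3543]
orientation: [-0.113, 1.56, 0.106]
force: [-0.1, 0.8, 0.5]
opening: 0.0744
```

```bash
python3 - <<'E'
from h import *
F=[cv2.GaussianBlur(shot('side',f's{10+i}')['pixels'],(3,3),0).astype(int) for i in range(8)]
def hang(im):  # brown centroid of grip and foot columns of the hung stirrer
    h=cv2.cvtColor(im.astype(np.uint8),cv2.COLOR_BGR2HSV);m=cv2.inRange(h,(0,80,20),(14,255,140));o=[]
    for r in((132,158),(190,206)):
        ys,xs=np.nonzero(m[r[0]:r[1],280:296]);o+=[(280+xs.mean()).round(2),(r[0]+ys.mean()).round(2)]
    return o
for f in F[::2]:print(hang(f))
print(hang(cv2.imread('pics/s0.png')))
print('stirrer diff',abs(F[0]-F[7])[85:215,270:300].max(),'elsewhere',abs(F[0]-F[7])[:80,500:640].max())
im=shot('top','tf');s=read_state();print(s['t'],s['opening'],s['force'])
w=shot('wrist','wf');blobs('wf',(0,200,400,600))
E
```

```text
[np.float64(286.61), np.float64(144.37), np.float64(289.7), np.float64(198.15)]
[np.float64(286.59), np.float64(144.68), np.float64(289.68), np.float64(198.39)]
[np.float64(286.58), np.float64(144.76), np.float64(289.8), np.float64(198.18)]
[np.float64(286.65), np.float64(144.52), np.float64(289.91), np.float64(198.11)]
[np.float64(287.21), np.float64(143.78), np.float64(290.12), np.float64(197.21)]
stirrer diff 6 elsewhere 5
28.75 0.0741641294220521 [ 0.1049703   0.21567129 -1.08917507]
dark [494.7   8.4] 662 [ 0.3361 -0.0353  0.018 ]
dark [577.  15.] 831 [0.3289 0.0818 0.018 ]
dark [445.9  83.3] 178 [ 0.4432 -0.0795  0.018 ]
dark [448.1 102.1] 176 [ 0.469  -0.0697  0.018 ]
dark [472.8 132. ] 187 [ 0.5073 -0.0212  0.018 ]
dark [535.3 135.8] 46 [0.4997 0.0758 0.018 ]
dark [530.5 152.8] 53 [0.5263 0.0766 0.018 ]
dark [432.3 198.1] 41 [ 0.6201 -0.059   0.018 ]
pale [545.7  13.6] 370 [0.333  0.0377 0.018 ]
pale [436.1 112.4] 150 [ 0.4863 -0.0843  0.018 ]
pale [483.4 118.1] 166 [ 0.4847 -0.0106  0.018 ]
pale [547.  156.6] 845 [0.5284 0.1039 0.018 ]
pale [579.5 120.4] 165 [0.4681 0.1351 0
[... 419 characters left out ...]
)), (3, 0, np.float64(0.1373)), (3, 1, np.float64(0.2063)), (3, 2, np.float64(0.0276)), (4, 0, np.float64(0.1718)), (4, 1, np.float64(0.206)), (4, 2, np.float64(0.0866)), (4, 3, np.float64(0.0618)), (5, 0, np.float64(0.1978)), (5, 1, np.float64(0.1709)), (5, 2, np.float64(0.1653)), (5, 3, np.float64(0.1487)), (5, 4, np.float64(0.0973)), (6, 0, np.float64(0.2207)), (6, 1, np.float64(0.1975)), (6, 2, np.float64(0.1768)), (6, 3, np.float64(0.1571)), (6, 4, np.float64(0.0996)), (6, 5, np.float64(0.0266)), (7, 0, np.float64(0.285)), (7, 1, np.float64(0.3235)), (7, 2, np.float64(0.1781)), (7, 3, np.float64(0.1515)), (7, 4, np.float64(0.119)), (7, 5, np.float64(0.1807)), (7, 6, np.float64(0.1649))]
```

The stirrer is still (difference at noise level) and within about 1 px of its starting pose. The lone dark bead is 62 mm and 87 mm from the others. Handing in.

```bash
python3 -c "
from plant import *
print(close_job())"
```

```text
the job is handed in; nothing more can be done
None
```

The job is done and handed in at about 29 s of the allowed 72 s. The hand-in reports no verdict.

- **What I did:** I took the smaller brown-gripped stirrer off the hook (34 mm up, then 85 mm out). I stirred three full turns along the bowl wall with the foot about 9 mm above the floor. One short push then moved the middle dark bead further in. Last, I hung the stirrer back by its loop, let go and drew the arm up clear.
- **Beads:** One dark bead lies 62 mm and 87 mm (centre to centre) from the other two. All eight beads were seen in the bowl after the stirring; the final wrist image found the three dark ones and four of the pale ones where they had been. The search missed the fifth pale one, probably because its window began too far right.
- **Stirrer:** It hangs within about 1 pixel of where it started and showed no motion above image noise. It leaned slightly in the last view, by roughly 0.06 rad against the 0.25 allowed.
- **Bowl:** It stayed within a few millimetres of its place. The wrist and top cameras disagreed by about 10 mm on the bowl's centre, so the stirring circle was probably about 5 mm off centre. The force readings during stirring stayed at about 2.5 N.
- **Other things:** I saw no sign of the bottle, coasters or tape being touched, but did not measure them again at the end.

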